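# Turn up the finds light box

## Robot

A 6-joint arm with a two-finger parallel gripper is mounted at the origin on the work surface. World frame = base frame: x ahead of the robot, y to its left, z up, the work surface at z = 0. Lengths are in m, angles in degrees, forces in N, time in s.
With the tool pointing down it reaches from about 0.3 to 1 m from the base axis. Payload 5.1 kg.
Tool frame: the origin (TCP) lies on the centre line of the jaws, within the pads' length; the fingertips stand 19 mm ahead of it and the grasp point (between the pads) is the TCP; z points along the fingers, y is the line along which they close (so a half turn about z gives the same grasp; the last joint's range is limited). The gripper opens to 95 mm and grips with 3 to 60 N. Pads are 20 mm wide; open, the fingers measure 119 mm over their backs; the gripper's body (75 mm by 180 mm) begins 59 mm behind the grasp point.
Start: joints at [59.095, 7.093, 94.555, -0, 78.352, -4.733], TCP at [0.287, 0.583, 0.234] pointing down, gripper open.
Joint ranges: [-149.61, 149.61], [-58.7, 133.49], [1.44, 155.28], [-77.14, 257.14], [18.33, 153.61], [-166.67, 166.67]. Speed limits (degrees/s): [147.25, 147.25, 180, 180, 180, 180].

## Interface

Orientations are given as [roll, pitch, yaw] about the fixed x, y, z axes, in that order (R = Rz(yaw) Ry(pitch) Rx(roll)).
In Python, from station import env, planner, optics, job gives the robot as it stands. The module is installed in compiled form; this text tells all that it offers. Calls block until the motion is done:
- env.movep(position, orientation): joint-space move of the TCP to a pose.
- env.move_linear(position, vel=0.15, orientation=None): straight line of the TCP; orientation=None keeps the orientation; vel is the mean speed in m/s.
- env.movej(angles): joint-space move.
- env.set_gripper(opening): opening from 0.0 (shut) to 1.0 (fully open); the grip force is fixed at half the most; returns when the fingers have stopped.
- env.sleep(seconds).
- planner.solve_ik(position, orientation): joint angles nearest the present ones, or None.
- env.sense(): the state.
- optics.read_camera(name): name is "side" or "top" or "wrist"; returns a dict with "image" (480x640x3 uint8, red, green, blue), "fov_y" (degrees; the focal length in pixels is half the picture's height over the tangent of half this angle, whatever the lens; pixels are square), "cx", "cy" (the principal point, pixels), "extrinsics" (4x4, takes a point from world to camera coordinates). Camera axes: x right, y up, looking along -z (the intrinsics and any distortion apply to the point x, -y, -z); pixel columns grow to the right and rows downward; lengths in m; the calibration is good to about 2 mm. A picture is of the moment at which its call begins. There is no depth.
A pose or a line that the arm cannot do raises env.Unreachable and nothing moves.
- job.finish_job(): hands the job in; it is judged then, once.
The state is a dict: "time": time; "joint_pos": joint angles; "joint_vel": joint speeds; "tau": joint torques, N m; "tcp_pos": TCP position; "ee_rot": TCP orientation; "ft_force": force on the tool from outside, world axes, zero at the start; "wrist_torque": the same for the moment, N m; "width": opening from 0.0 (shut) to 1.0 (fully open); "grasp_force": force on a finger pad.
Only numpy, scipy, OpenCV 4.12 (cv2) and the standard library are available. Lean on these libraries where they do the work, as an engineer would, in place of code of your own. Each camera call takes 0.05 s, during which the arm holds its last target. There are 200 camera calls.

## Task

The sherd on the light box needs more light: roll the light box's thumbwheel away from the robot, towards the big dots, all the way to its stop, so the light box is at full brightness. Leave the turntable's look-alike thumbwheel as it is set, and do not shift the sherd lying on the light box.

Things in the scene. Friction and masses are not known exactly. Their poses are not given: they have to be found in the camera images.
- light_wheel (a joint): light box's black knurled thumbwheel, 56 mm across, 14 mm wide, axle along y of light_box_slot, top 14 mm proud of the panel. Rad: 0 dimmest, 1.6 full, hard stops at both; grows as the wheel's top goes to the slot's +x. Rolled by friction: press lightly on top, drag (28 mm = 1 rad, 0.7 N); stays where left. White line on the rim: 46 deg nearer than the top at 0, 46 deg beyond it at full
- light_box_slot (a point): centre of the wheel's slot (54 x 20 mm), on the panel, 50 mm above the table. x: along the slot, away from the robot, to more light (row of growing dots beside it); y: left; z: up. In the near strip of the light box: fixed grey housing 200 (x) x 220 x 50 mm, white panel 118 x 205 mm on its far part; slot centre 35 mm from its near edge, 60 mm from its right. Left or right of the turntable
- turn_wheel_mark (a point): white line on the rim (point at the line's middle) of the other thumbwheel, the turntable's: same grey housing and same wheel, but a round black platter 116 mm across with a small pot (68 mm tall) on it in place of the white panel. Leave this wheel alone
- sherd: loose flat angular piece of terracotta pottery, about 55 x 45 x 8 mm, lying on the white panel of the light box; origin near the middle of its underside, z up

How it is judged (in metres and radians):
At the end, for the whole second after the job is handed in: The light box's wheel is at rest within 0.2 rad (11 degrees) of its full stop (above 1.4 of 1.6 rad), the turntable's wheel is within 8 mm of rim travel of where it was set, and the sherd lies within 20 mm of where it was (value of joint light_wheel above 1.4 rad and velocity of joint light_wheel below 0.1 rad/s and distance of turn_wheel_mark from where it was at the start of the episode below 0.008 m and distance of sherd from where it was at the start of the episode below 0.02 m); the robot touches nothing.
It fails at once if the turntable's thumbwheel is turned by more than 8 mm at its rim (distance of turn_wheel_mark from where it was at the start of the episode above 0.008 m).
It fails at once if the sherd is shifted by more than 20 mm (distance of sherd from where it was at the start of the episode above 0.02 m).
It also fails if it takes over 35 s, if anything falls off the work surface, if the arm or the gripper's body presses on something with over 40 N, if the wrist force passes 120 N, or if a joint passes its speed limit or range.

## Working session

There is one attempt and no reset: what is moved stays moved. The work goes in short steps, each a Python script; the robot and the scene stay as the last script left them, time stands still between calls to the robot, and variables do not carry over. Pictures are saved under pics/ and viewed, at most 10 in all, crops included, and the job is handed in when it is done.

```bash
mkdir -p pics
python3 - <<'E'
from station import env, optics
import cv2,pickle
D={}
for n in("top","side"):
    c=optics.read_camera(n);D[n]=c
    cv2.imwrite(f"pics/{n}0.png",c["image"][:,:,::-1])
    print(n,{k:v for k,v in c.items() if k!="image"})
pickle.dump(D,open("d0.pkl","wb"))
s=env.sense();print(s)
E
```

```text
top {'fov_y': 50.05305743720375, 'cx': 316.4282506091087, 'cy': 242.23473343330966, 'extrinsics': array([[ 0.00580797, -0.99963563, -0.0263606 , -0.03761318],
       [ 0.9982888 ,  0.00426221,  0.05832071, -0.57984934],
       [-0.05818711, -0.02665422,  0.99794981, -1.01801827],
       [ 0.        ,  0.        ,  0.        ,  1.        ]])}
side {'fov_y': 43.53143651710262, 'cx': 313.1401976585864, 'cy': 246.08155569854182, 'extrinsics': array([[-0.93583807, -0.3522286 ,  0.01192121,  0.51974308],
       [ 0.25957676, -0.66600202,  0.69932911, -0.26063737],
       [-0.23838416,  0.65755328,  0.71470041, -0.95152884],
       [ 0.        ,  0.        ,  0.        ,  1.        ]])}
{'time': 0.1, 'joint_pos': array([ 5.90954214e+01,  7.12835452e+00,  9.46256277e+01, -1.40467752e-03,
        7.83523225e+01, -4.73430023e+00]), 'joint_vel': array([ 0.04540251, -0.07158217, -0.2814275 ,  0.01504746, -0.12479811,
        0.01877859]), 'tau': array([ 1.45635448e-03, -4.18880975e+01, -3.61097145e+01,  7.76963937e-02,
        4.61976102e-02, -5.59935040e-05]), 'tcp_pos': array([0.28644409, 0.58287301, 0.23253231]), 'ee_rot': array([-1.79893944e+02, -7.40333844e-03,  1.53830000e+02]), 'ft_force': array([ 0.04681032, -0.04825067, -0.55703769]), 'wrist_torque': array([0.0262674 , 0.04694641, 0.02778278]), 'grasp_force': 0.0, 'width': 0.9999556778159485}
```

View pics/top0.png

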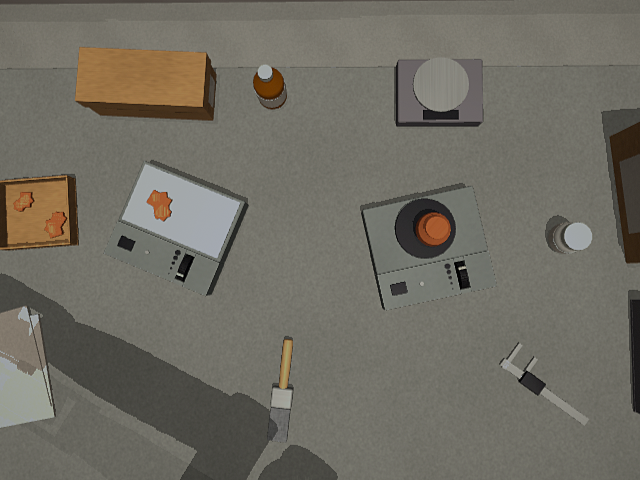

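View pics/side0.png

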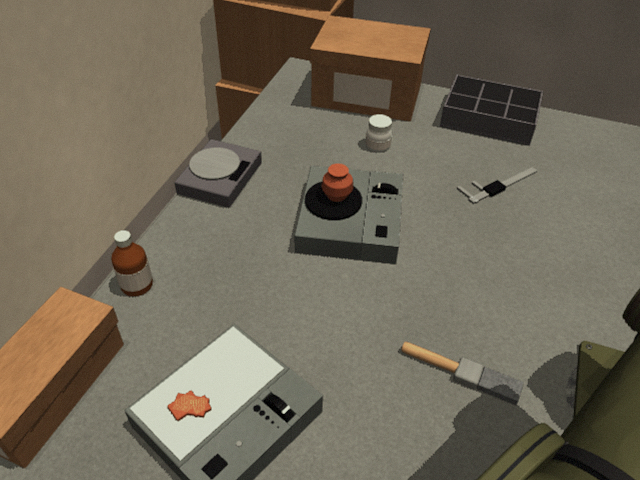

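The light box is the left one: white panel at about (183,210) in the top view, wheel at (185,266). In the side view its wheel is at (278,404). The turntable is on the right, with its wheel at (462,275) in the top view.

```bash
cat > h.py <<'E'
import numpy as np,cv2
def ray(c,u,v):
    f=240/np.tan(np.radians(c["fov_y"]/2));E=c["extrinsics"];R,t=E[:3,:3],E[:3,3]
    return -R.T@t, R.T@np.array([(u-c["cx"])/f,-(v-c["cy"])/f,-1])
def onz(c,u,v,z):
    o,d=ray(c,u,v);return o+d*(z-o[2])/d[2]
def proj(c,p):
    f=240/np.tan(np.radians(c["fov_y"]/2));q=c["extrinsics"]@np.r_[p,1]
    return np.array([c["cx"]-f*q[0]/q[2],c["cy"]+f*q[1]/q[2]])
E
python3 - <<'E'
import pickle;from h import *
np.set_printoptions(precision=4,suppress=True)
D=pickle.load(open("d0.pkl","rb"))
tiles=[]
for n,(x0,y0,x1,y1) in dict(top=(90,150,260,310),side=(120,310,340,480)).items():
    c=D[n];im=c["image"];hsv=cv2.cvtColor(im,cv2.COLOR_RGB2HSV)
    roi=np.zeros(im.shape[:2],np.uint8);roi[y0:y1,x0:x1]=255
    m=((im.min(2)>165)*255).astype(np.uint8)&roi
    cs=max(cv2.findContours(m,0,2)[0],key=cv2.contourArea)
    h=cv2.convexHull(cs);q=cv2.approxPolyDP(h,6,True)[:,0]
    W=np.array([onz(c,*p,0.05) for p in q]);print(n,"panel",q.tolist());print(W)
    print("sides",np.linalg.norm(W-np.roll(W,-1,0),axis=1))
    m=((im.max(2)<45)*255).astype(np.uint8)&roi
    for k in cv2.findContours(m,0,2)[0]:
        if cv2.contourArea(k)>20:
            r=cv2.minAreaRect(k);print(" dark",r,onz(c,*r[0],.05))
    a=(180,235,220,290) if n=="top" else (250,380,305,430)
    a=(160,240,210,290) if n=="top" else a
    tiles.append(cv2.resize(im[a[1]:a[3],a[0]:a[2]],(400,400),interpolation=cv2.INTER_CUBIC))
cv2.imwrite("pics/z.png",np.hstack(tiles)[:,:,::-1])
E
```

```text
top panel [[217, 256], [145, 165], [239, 203]]
[[0.5503 0.1586 0.05  ]
 [0.7299 0.3051 0.05  ]
 [0.6546 0.1169 0.05  ]]
sides [0.2318 0.2027 0.1123]
 dark ((184.06036376953125, 267.02587890625), (10.110595703125, 26.786516189575195), 23.198591232299805) [0.5284 0.223  0.05  ]
 dark ((125.84483337402344, 242.862060546875), (14.837629318237305, 10.373208999633789), 23.198591232299805) [0.5752 0.3392 0.05  ]
 dark ((227.0391845703125, 248.72381591796875), (4.670237064361572, 98.99857330322266), 22.543060302734375) [0.5646 0.1391 0.05  ]
side panel [[233, 327], [282, 368], [180, 459], [131, 407]]
[[0.6537 0.117  0.05  ]
 [0.5475 0.161  0.05  ]
 [0.6227 0.3481 0.05  ]
 [0.73   0.3035 0.05  ]]
sides [0.1149 0.2017 0.1162 0.2016]
 dark ((214.5000457763672, 466.00006103515625), (14.849241256713867, 21.92030906677246), 45.0) [0.5734 0.34   0.05  ]
 dark ((156.002197265625, 448.4189758300781), (88.41341400146484, 5.61658239364624), 46.54815673828125) [0.6618 0.3465 0.05  ]
 dark ((256.5, 408.0), (5.0, 6.0), 0.0) [0.556  0.2385 0.05  ]
 dark ((278.99560546875, 406.4336242675781), (32.54894256591797, 13.640454292297363), 41.18592834472656) [0.5259 0.2241 0.05  ]
```

View pics/z.png

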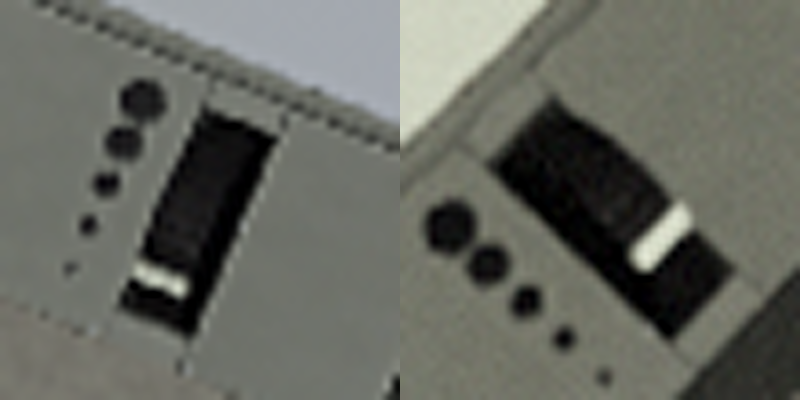

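The zoom shows a bright line near the near end, so the wheel is close to dimmest. The slot runs along the dark blob, centred at about px (184,267), and the big dots are at the far end. Both views agree on slot centre ≈ (0.528, 0.223) and x axis at −22.5°. I'll shut the gripper and roll in short strokes with the fingertips' flat ends.

```bash
cat >> h.py <<'E'
C=np.array([0.528,0.223]);A=np.radians(-22.5);X=np.array([np.cos(A),np.sin(A)])
O=[180,0,67.5]
def P(s,z): return [*(C+s*X),z]
def stroke(env,s0,s1,z,target=5,n=6):
    """guarded descent at s0 from z, then drag to s1 holding about target N, then lift; returns contact z"""
    env.move_linear(P(s0,z+.006),vel=.1)
    f0=env.sense()["ft_force"][2]; F=lambda: env.sense()["ft_force"][2]-f0
    z+=.002
    while F()<target-2 and z>.074:
        z-=.0007; env.move_linear(P(s0,z),vel=.02)
    print("contact z",round(z,4),"F",round(F(),1)); zc=z
    if F()<target-2: env.move_linear(P(s0,.11)); raise SystemExit("no contact")
    L=[]
    for s in np.linspace(s0,s1,n+1)[1:]:
        f=F(); z-=np.clip((target-f)*.00015,-.001,.0007)
        env.move_linear(P(s,z),vel=.04); g=env.sense()["ft_force"]; L.append((round(g[2]-f0,1),round(float(g[:2]@X),1)))
    env.move_linear(P(s1,z+.012),vel=.1)
    print("Fz,Fx",L,"t",env.sense()["time"]); return zc
E
python3 - <<'E'
from station import env,planner
from h import *
env.set_gripper(0.0)
print(planner.solve_ik(P(-.009,.13),O))
env.movep(P(-.009,.13),O); print(env.sense()["time"],env.sense()["tcp_pos"])
stroke(env,-.009,.009,.085)
E
```

```text
[ 1.81187647e+01  1.69220435e+00  1.10645562e+02 -2.54444375e-14
  6.76622332e+01  4.06187647e+01]
3.225 [0.51976961 0.22727054 0.13045942]
contact z 0.0821 F 3.7
Fz,Fx [(np.float64(5.4), -0.5), (np.float64(5.7), -0.3), (np.float64(5.7), 0.3), (np.float64(5.0), 0.6), (np.float64(5.1), 1.2), (np.float64(4.1), 1.2)] t 7.4167
```

Run:
```python
from station import env,optics
from h import *
for i in range(2): stroke(env,-.009,.009,.083)
env.move_linear(P(-.03,.15),vel=.2)
c=optics.read_camera("side")["image"][330:480,180:380]
cv2.imwrite("pics/s1.png",cv2.resize(c[:,:,::-1],(800,600),interpolation=cv2.INTER_CUBIC))
print(env.sense()["time"])
```

```text
contact z 0.0815 F 5.3
Fz,Fx [(np.float64(7.3), -0.9), (np.float64(7.0), 0.1), (np.float64(5.5), -0.1), (np.float64(6.0), 0.5), (np.float64(3.6), 0.8), (np.float64(5.0), 1.4)] t 10.9
contact z 0.0815 F 5.3
Fz,Fx [(np.float64(9.5), -8.5), (np.float64(6.3), -5.5), (np.float64(6.5), -3.1), (np.float64(5.3), -3.1), (np.float64(5.1), -1.4), (np.float64(3.0), -0.8)] t 14.3833
14.925
```

View pics/s1.png

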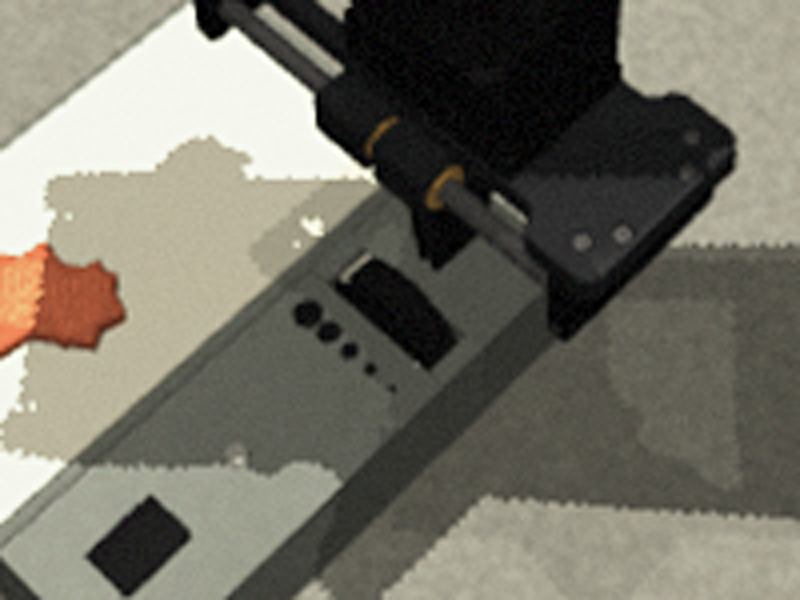

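The line is now at the far end, at side px (269,397), and the 8.5 N drag in the last stroke suggests the hard stop. I'll retract, then measure the line's angle and check the sherd and turntable.

Run:
```python
from station import env,optics
from h import *
import pickle
D=pickle.load(open("d0.pkl","rb"))
env.move_linear(P(-.12,.25),vel=.25); env.sleep(.3)
N={n:optics.read_camera(n) for n in("top","side")}
c=N["side"]
for a in (0.8,1.2,1.4,1.6):
    th=np.radians(46)*(a/.8-1)
    print(a,proj(c,np.r_[C+.028*np.sin(th)*X,.036+.028*np.cos(th)]),proj(N["top"],np.r_[C+.028*np.sin(th)*X,.036+.028*np.cos(th)]))
for n in N:
  for k,c in(("before",D[n]),("after",N[n])):
    h=cv2.cvtColor(c["image"],cv2.COLOR_RGB2HSV)
    m=((h[:,:,0]<15)&(h[:,:,1]>120)&(h[:,:,2]>90)).astype(np.uint8)
    x0,y0,x1,y1=(130,175,190,235) if n=="top" else (150,375,225,430)
    M=cv2.moments(m[y0:y1,x0:x1],True);print(n,k,"sherd",M["m10"]/M["m00"]+x0,M["m01"]/M["m00"]+y0,M["m00"])
t=lambda c,x,y,w,h:cv2.resize(c["image"][y:y+h,x:x+w],(400,300),interpolation=cv2.INTER_CUBIC)
cv2.imwrite("pics/f.png",np.vstack([np.hstack([t(N["side"],245,375,60,45),t(N["top"],155,245,60,45)]),np.hstack([t(D["side"],355,170,60,45),t(N["side"],355,170,60,45)])])[:,:,::-1])
s=env.sense();print(s["time"],s["ft_force"])
```

```text
0.8 [277.71198232 400.4871774 ] [181.97353155 267.17456899]
1.2 [272.58059643 396.71914989] [184.56486751 261.96232146]
1.4 [270.34317524 395.63834083] [185.97071047 259.6495847 ]
1.6 [268.44773606 395.15076058] [187.36970048 257.66582002]
top before sherd 159.74327628361857 203.8435207823961 409.0
top after sherd 159.79551122194513 203.87281795511223 401.0
side before sherd 188.644 405.1093333333333 750.0
side after sherd 188.10696920583467 405.85737439222044 617.0
16.0167 [-1.24288408 -0.06198983  0.219273  ]
```

View pics/f.png

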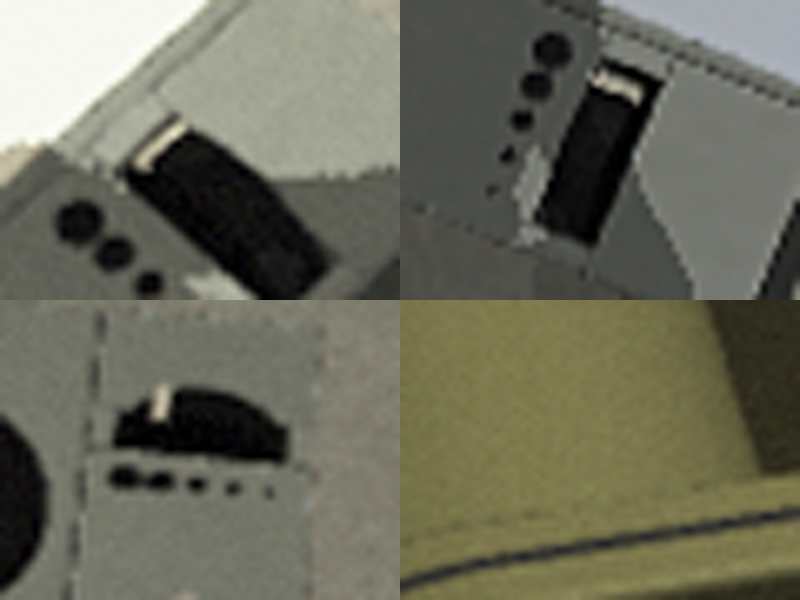

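The line is at top px (187.3,257.8) and side px (269,397), which matches the predicted position for 1.6 rad. The sherd hasn't moved. The arm hides the turntable's wheel in this side view, but the gripper never went near it.

```bash
python3 -c "
from station import job
print(job.finish_job())"
```

```text
the job is handed in; nothing more can be done
None
```

I rolled the light box's wheel to its full-brightness stop, confirmed in both camera views, and handed the job in; the sherd did not move, and the gripper never went near the turntable's wheel, though the arm blocked my final look at it.

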